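# Oil the jamb hinge and hold the matching leaf for the pin

### The job

Press the black cap of the oil can beside the jamb block all the way down for a moment and let it spring back up, to oil the hinge knuckles. Then pick up the door-stile piece whose hinge leaf has the single wide middle knuckle and bring that knuckle between the two knuckles on the jamb block, so that all the holes line up and a pin could slide straight through. Finish while still holding it there in the gripper, steady and free, not resting or pushing on the jamb block, and leave everything else on the bench where it is.

Things in the scene. Friction and masses are not known exactly. Their poses are not given: they have to be found in the camera images.
- jamb: Fixed wooden jamb block (85 x 110 mm, top at 95 mm, front face at x = +19 mm) with a steel hinge leaf on top. Its two knuckles (26 mm outside, 14 mm bore, 25 mm long) stand out to -x, towards the robot, with a 36 mm gap between. Origin: on the bench below the middle of the gap; y along the hinge axis. Base board 20 mm high from x = +5 mm. Oil can (52 mm wide) on it at x = +60, y = +145 mm.
- jamb_bore (a point): Point on the axis of the jamb knuckles' holes, midway in the 36 mm gap, 97.5 mm above the bench; axes as jamb (y along the holes).
- oil_cap (a joint): Sprung black cap on the fixed oil can: 0 when up, grows as it is pressed straight down, to 0.008 m fully down; the spring takes about 2 N to start and 5.5 N fully down. It springs back when let go.
- oil_top (a point): Centre of the top face of the cap (32 mm diameter, 24 mm tall), 158 mm above the bench when up; moves with the cap.
- leaf: Loose stile piece to fit: wooden block 64 (x) x 50 (y) x 30 mm, a 5 mm steel leaf (44 mm wide) on top, ONE knuckle (26 mm outside, 14 mm bore, 29 mm long along y) in the middle of its +x side. Origin: centre of the block's underside, on the bench, leaf up; x to the knuckle, y along the hinge. Grip across its 50 mm width; about 0.22 kg, balances about 8 mm from the origin towards the knuckle.
- leaf_bore (a point): Centre of the hole of the loose piece's knuckle: x = +55, y = 0, z = +32.5 mm from leaf; axes as leaf (y along the hole).
- other_leaf: Bystander: a loose stile block of the same size whose leaf has TWO short knuckles (9 mm long) with a gap between them; does not fit. Origin: centre of the block's underside, x to its knuckles.
- pin_tin: Bystander: open steel tin 60 x 100 x 22 mm with hinge pins of 9 mm diameter; origin at the centre of its underside.
- glue: Bystander: white glue bottle, 60 mm diameter, 150 mm tall, standing; origin at the centre of its underside.
- screwdriver: Bystander: screwdriver lying on the bench, about 200 mm long along its x, handle to -x.
- hammer: Bystander: hammer lying on the bench, about 260 mm long along its x, handle to -x.
- bowl: Bystander: turned wooden bowl, 130 mm across, 50 mm tall; origin at the centre of its underside.
- offcut: Bystander: dark wood offcut 120 x 45 x 35 mm, long along its x; origin at the centre of its underside.
Not all that is in view belongs to the job. Leave any red or yellow look-alike of the leaf alone.

How it is judged:
On the way, in this order (a step that is already met when the one before it is completed fails the run):
1. the oil can's cap is pressed fully down for a moment (value of joint oil_cap above 0.006 m), for 0.15 s.
2. the cap has sprung back up (value of joint oil_cap below 0.0015 m), for 0.1 s.
At the end, for the whole second after the job is handed in: The middle knuckle's hole centre is within 5 mm of the middle of the gap on the jamb's hole axis, the two hole axes agree within 0.08 rad, the piece is held still (under 20 mm/s) by the fingers (over 2 N), presses on the jamb with less than 2 N, and the oil cap is up (within 1.5 mm) (distance between leaf_bore and jamb_bore below 0.005 m and angle between the y axis of leaf and the y axis of jamb, either way round below 0.08 rad and contact force between the fingers and leaf above 2 N and contact force between leaf and jamb below 2 N and linear speed of leaf below 0.02 m/s and value of joint oil_cap below 0.0015 m); the arm keeps its last pose, push and grip.
It fails at once if another thing on the bench is moved more than 30 mm (distance of any of other_leaf, pin_tin, glue, screwdriver, hammer, bowl, offcut from where it was at the start of the episode above 0.03 m).
It also fails if it takes over 54 s, if anything falls off the work surface, if the arm or the gripper's body presses on something with over 40 N, if the wrist force passes 120 N, or if a joint passes its speed limit or range.

### The arm

A 6-joint arm with a two-finger parallel gripper is mounted at the origin on the work surface. World frame = base frame: x ahead of the robot, y to its left, z up, the work surface at z = 0. Lengths are in m, angles in rad, forces in N, time in s.
With the tool pointing down it reaches from about 0.35 to 0.775 m from the base axis. Payload 7.3 kg.
Tool frame: the origin (TCP) lies at the very end of the fingers, on their centre line; the grasp point (between the pads) lies 19 mm behind it; z points along the fingers, x is the direction in which the jaws open and shut, and the axes are right-handed (so a half turn about z gives the same grasp; the last joint's range is limited). The gripper opens to 92 mm and grips with 3 to 60 N. Pads are 19 mm wide; open, the fingers measure 130 mm over their backs; the gripper's body (75 mm by 190 mm) begins 47 mm behind the grasp point.
Start: joints at [-1.321, 0.342, 1.524, -0, 1.275, -0.146], TCP at [0.202, -0.484, 0.227] pointing down, gripper open.
Joint ranges: [-2.53, 2.53], [-0.77, 2.02], [0.04, 2.7], [-1, 4.14], [0.28, 2.66], [-3.11, 3.11]. Speed limits (rad/s): [2.57, 2.57, 3.14, 3.14, 3.14, 3.14].

### API

Orientations are given as [roll, pitch, yaw] about the fixed x, y, z axes, in that order (R = Rz(yaw) Ry(pitch) Rx(roll)).
In Python, from cell import observe, read_camera, camera_params, hand_in gives the robot as it stands.
- The arm moves only by the tool apply_moves, never from a script. Its argument "increments" is a list of rows, each an object with "grip": the opening, from 0 (shut) to 1 (fully open); "linear": the shift along the world's x, y, z in mm, a list of three; "turn": the turn, a rotation vector about the world's x, y, z in units of 6 degrees (1.0 is 6 degrees), a list of three. A call has 1 to 10 rows; each row is the pose to reach, as a shift and turn from the pose commanded when the call began; what a row does not reach only later rows make up. A row lasts 1/10 s, in which the tool goes at most 50 mm and 8.59 degrees, less where a joint would pass 70% of its speed; a pose out of reach is approached as far as the arm can. A call with a gripper value outside its range is refused whole. The fingers move at their own pace and stop on an object; "grip_force" is the grip in N (left out, the last holds). Time passes only in rows, so rows that repeat a pose let the fingers close. It gives the time, the measured TCP pose, the force and the opening at its end, in the units of the state.
- observe(): the state, without advancing time (a new reading comes with each control period).
- read_camera(name): name is "side" or "top" or "wrist"; returns the picture (384x512x3 uint8, red, green, blue); there is no depth.
- camera_params(name): a dict with "camera_matrix" (3x3 intrinsics, pixels), "world_to_cam" (4x4, takes a point from world to camera coordinates); the wrist camera has in their place "hand_eye" (4x4, takes a point from camera to tool coordinates, whose origin is the TCP and whose axes are the tool frame's). Camera axes: x right, y up, looking along -z (the intrinsics and any distortion apply to the point x, -y, -z); pixel columns grow to the right and rows downward; lengths in m; the calibration is good to about 2 mm. A picture is of the moment at which its call begins: read the wrist's pose just before it. camera_params takes no time and is no camera call.
- hand_in(): hands the job in, once; it reports no verdict.
The state is a dict: "time": time; "qpos": joint angles; "qvel": joint speeds; "joint_efforts": joint torques, N m; "tool_pos": TCP position; "tool_rot": TCP orientation; "contact_force": force on the tool from outside, world axes, zero at the start; "torque": the same for the moment, N m; "opening": finger opening in m.
Only numpy, scipy, OpenCV 4.12 (cv2) and the standard library are available. Lean on these libraries where they do the work, as an engineer would, in place of code of your own. Each camera call takes 0.05 s, during which the arm holds its last target.

## Working session

There is one attempt and no reset: what is moved stays moved. The work goes in short steps, Python scripts to look and compute and a tool call to move; the robot and the scene stay as the last step left them, time stands still between calls to the robot, and variables do not carry over. Pictures are saved under pics/ and viewed, and the job is handed in when it is done.

Besides the shell and the picture viewer there is one more tool, called after "Emit:" by a JSON object that holds its "method" and its "body", one argument or row to a line. apply_moves: Moves the arm, as the interface text tells. Its arguments: {"type":"object","properties":{"increments":{"type":"array","items":{"type":"object","properties":{"grip":{"type":"number"},"linear":{"type":"array","items":{"type":"number"}},"turn":{"type":"array","items":{"type":"number"}}}}},"grip_force":{"type":"number"}},"required":["increments"]}

```bash
ls; mkdir -p pics; python3 - <<'E'
from cell import *
import cv2
print(observe())
for n in ("top","side","wrist"):
    im=read_camera(n); cv2.imwrite(f"pics/{n}0.png",im[:,:,::-1])
    print(n,camera_params(n))
E
```

```text
pics
{'time': 0.0, 'qpos': array([-1.32100456e+00,  3.42703501e-01,  1.52500501e+00,  2.03252200e-05,
        1.27535661e+00, -1.46009457e-01]), 'qvel': array([-0.00021505,  0.00107719, -0.00088235, -0.00063521, -0.00111623,
       -0.00012349]), 'joint_efforts': array([-1.48338622e-03, -4.31247175e+01, -2.44224304e+01,  7.15863495e-02,
        5.58611273e-02, -1.08374181e-04]), 'tool_pos': array([ 0.2023373 , -0.48402222,  0.22605911]), 'tool_rot': array([-3.14135919e+00,  1.45397943e-03, -1.17500087e+00]), 'contact_force': array([-0.92971926, -0.17857259, -0.38581762]), 'torque': array([-0.0198214 , -0.00857059, -0.05706025]), 'opening': 0.0916366069647363}
top {'camera_matrix': array([[387.15069096,   0.        , 261.30021025],
       [  0.        , 387.15069096, 192.49296503],
       [  0.        ,   0.        ,   1.        ]]), 'world_to_cam': array([[ 1.57787240e-02, -9.99873672e-01,  1.91630014e-03,
        -4.44482322e-02],
       [ 9.85055008e-01,  1.58735753e-02,  1.71507030e-01,
        -4.76862719e-01],
       [-1.71515783e-01, -8.18501045e-04,  9.85181032e-01,
        -1
[... 375 characters left out ...]
46, -0.64350369,  0.75879249, -0.19228531],
       [-0.13680063,  0.74646996,  0.65120518, -1.52944995],
       [ 0.        ,  0.        ,  0.        ,  1.        ]])}
wrist {'camera_matrix': array([[289.48467426,   0.        , 256.67965681],
       [  0.        , 289.48467426, 190.08182591],
       [  0.        ,   0.        ,   1.        ]]), 'hand_eye': array([[ 9.99999324e-01,  8.15758547e-04,  8.28369489e-04,
         1.14773671e-03],
       [ 1.02055775e-03, -9.57219889e-01, -2.89359713e-01,
        -7.77645015e-02],
       [ 5.56884091e-04,  2.89360362e-01, -9.57220074e-01,
        -1.59070380e-01],
       [ 0.00000000e+00,  0.00000000e+00,  0.00000000e+00,
         1.00000000e+00]])}
```

View pics/top0.png

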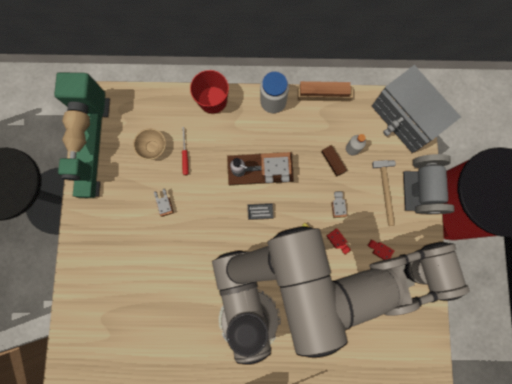

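View pics/side0.png

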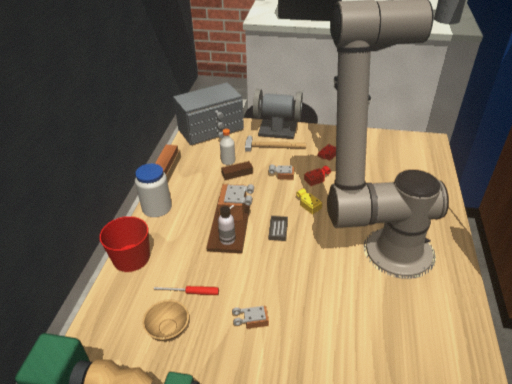

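View pics/wrist0.png

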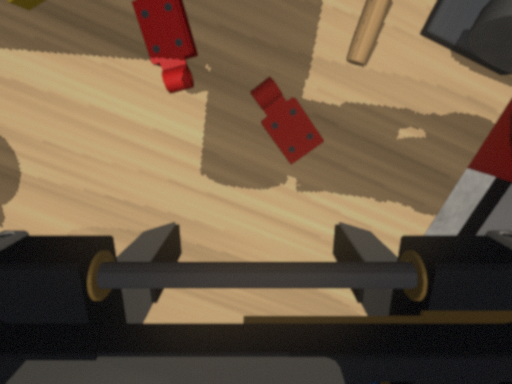

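```bash
python3 - <<'E'
import cv2,numpy as np
t=cv2.imread("pics/top0.png");s=cv2.imread("pics/side0.png")
def c(im,x,y,w,h,W,H):return cv2.resize(im[y:y+h,x:x+w],(W,H),interpolation=cv2.INTER_CUBIC)
a=np.hstack([c(t,144,184,40,40,260,260),c(t,320,184,40,40,260,260),c(t,222,145,80,80,260,260)])
b=np.hstack([c(s,225,290,60,60,260,260),c(s,255,145,50,50,260,260),c(s,200,175,60,80,260,260)])
cv2.imwrite("pics/crop1.png",np.vstack([a,b]))
E
```

```text
(no output)
```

View pics/crop1.png

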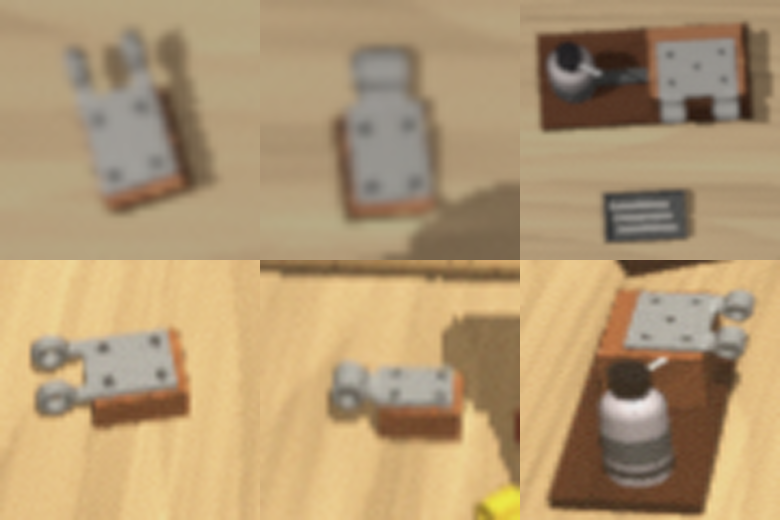

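```bash
cat > h.py <<'E'
import numpy as np,cv2
from cell import *
from scipy.spatial.transform import Rotation as R
def T_tool(o):
    T=np.eye(4);T[:3,:3]=R.from_euler('xyz',o['tool_rot']).as_matrix();T[:3,3]=o['tool_pos'];return T
def w2c(n,o=None):
    p=camera_params(n)
    if n=='wrist': return p['camera_matrix'],np.linalg.inv(T_tool(o)@p['hand_eye'])
    return p['camera_matrix'],p['world_to_cam']
def proj(P,K,M):
    P=np.atleast_2d(P);c=P@M[:3,:3].T+M[:3,3]
    return np.c_[K[0,0]*c[:,0]/-c[:,2]+K[0,2],K[1,1]*-c[:,1]/-c[:,2]+K[1,2]]
def ray(uv,K,M):
    d=np.array([(uv[0]-K[0,2])/K[0,0],-(uv[1]-K[1,2])/K[1,1],-1.])
    Rt=M[:3,:3].T;return -Rt@M[:3,3],Rt@d
def onz(uv,z,K,M):
    o,d=ray(uv,K,M);return o+d*(z-o[2])/d[2]
def tri(rs):
    A=np.zeros((3,3));b=np.zeros(3)
    for o,d in rs:
        d=d/np.linalg.norm(d);Q=np.eye(3)-np.outer(d,d);A+=Q;b+=Q@o
    return np.linalg.solve(A,b)
E
python3 - <<'E'
from h import *
t=cv2.imread("pics/top0.png");s=cv2.imread("pics/side0.png")
for n,im,rois in (("top",t,{'leaf':(325,184,30,36),'other':(144,184,40,40),'jamb':(258,145,38,45),'cap':(228,150,20,25)}),("side",s,{'leaf':(264,158,34,26),'cap':(215,200,22,20)})):
    K,M=w2c(n); hsv=cv2.cvtColor(im,cv2.COLOR_BGR2HSV)
    for k,(x,y,w,h) in rois.items():
        r=hsv[y:y+h,x:x+w]
        m=((r[...,1]<60)&(r[...,2]>70) if k!='cap' else (r[...,2]<55)).astype(np.uint8)
        nl,l,st,c=cv2.connectedComponentsWithStats(m)
        for i in range(1,nl):
            if st[i,4]>25:
                cc=c[i]+[x,y]; pts=np.argwhere(l==i)[:,::-1]+[x,y]
                rect=cv2.minAreaRect(pts.astype(np.float32))
                z={'leaf':.035,'other':.035,'jamb':.1,'cap':.158}[k]
                print(n,k,st[i],cc.round(1),np.round(rect[0],1),np.round(rect[1],1),round(rect[2],1),onz(cc,z,K,M).round(4))
                if k!='cap' and n=='top': print(' corners',[onz(p,z,K,M)[:2].round(4).tolist() for p in cv2.boxPoints(rect)])
E
```

```text
top leaf [  8   7  14  24 250] [339.  203.4] [338.8 202.6] [23.5 11.9] 81.9 [ 0.4408 -0.3372  0.035 ]
 corners [[0.4856, -0.3081], [0.493, -0.3538], [0.4024, -0.3647], [0.3952, -0.3194]]
top other [ 10   5  17  25 238] [162.4 202.3] [162.1 201. ] [22.7 12.5] 74.7 [0.4339 0.3439 0.035 ]
 corners [[0.4749, 0.3827], [0.4886, 0.3366], [0.4034, 0.3087], [0.3899, 0.3544]]
top jamb [  6  12  26  26 541] [276.2 168.6] [276.4 169.5] [24.5 24.3] 86.2 [ 0.5588 -0.0913  0.1   ]
 corners [[0.599, -0.043], [0.6068, -0.1341], [0.5127, -0.1406], [0.5052, -0.0504]]
top cap [ 5  8  7  8 44] [236.4 161.5] [236.  161.5] [7. 6.] 90.0 [0.5689 0.0546 0.158 ]
top cap [12 19  8  6 27] [244.4 171.8] [244.2 172.3] [3.5 8.5] 45.0 [0.5315 0.025  0.158 ]
side leaf [  5   7  23   9 159] [280.  168.9] [280. 169.] [ 8. 22.] 90.0 [ 0.4434 -0.3357  0.035 ]
```

Emit:
{"method": "apply_moves", "body": {
  "increments": [
    {"grip":0.0,"linear":[270,420,35],"turn":[0,0,-3.3]},
    {"grip":0.0,"linear":[270,420,35],"turn":[0,0,-3.3]},
    {"grip":0.0,"linear":[270,420,35],"turn":[0,0,-3.3]},
    {"grip":0.0,"linear":[270,420,35],"turn":[0,0,-3.3]},
    {"grip":0.0,"linear":[270,420,35],"turn":[0,0,-3.3]},
    {"grip":0.0,"linear":[270,420,35],"turn":[0,0,-3.3]},
    {"grip":0.0,"linear":[270,420,35],"turn":[0,0,-3.3]},
    {"grip":0.0,"linear":[270,420,35],"turn":[0,0,-3.3]},
    {"grip":0.0,"linear":[270,420,35],"turn":[0,0,-3.3]},
    {"grip":0.0,"linear":[270,420,35],"turn":[0,0,-3.3]}
  ]
}}

```text
time: 1.15
tool_pos: [0.4707, -0.0661, 0.2616]
tool_rot: [-3.142, -0.0, -1.52]
contact_force: [0.4, -0.8, 0.7]
opening: 0.0163
```

Emit:
{"method": "apply_moves", "body": {
  "increments": [
    {"grip":0.0,"linear":[0,0,0],"turn":[0,0,0]},
    {"grip":0.0,"linear":[0,0,0],"turn":[0,0,0]},
    {"grip":0.0,"linear":[0,0,0],"turn":[0,0,0]}
  ]
}}

```text
time: 1.45
tool_pos: [0.4695, -0.0688, 0.2611]
tool_rot: [3.141, -0.0, -1.521]
contact_force: [-0.3, -0.2, -0.1]
opening: 0.0006
```

```bash
python3 - <<'E'
from h import *
import pickle
o=observe();im=read_camera('wrist');pickle.dump(o,open('o1.pkl','wb'))
cv2.imwrite('pics/w1.png',im[:,:,::-1]);print(o)
E
```

```text
{'time': 1.45, 'qpos': array([-3.06813131e-01,  2.22542834e-01,  1.59392133e+00, -6.21812268e-04,
        1.32604065e+00,  1.21450651e+00]), 'qvel': array([-0.02240963, -0.00545047,  0.00286295,  0.00095377, -0.00014741,
        0.0035756 ]), 'joint_efforts': array([ 9.90679488e-01, -3.72622955e+01, -2.51836699e+01,  1.19063663e-01,
       -6.37272815e-02,  1.05952800e-03]), 'tool_pos': array([ 0.46947316, -0.06879588,  0.26111184]), 'tool_rot': array([ 3.14052736e+00, -2.47085788e-04, -1.52116856e+00]), 'contact_force': array([-0.32153581, -0.17455622, -0.06759023]), 'torque': array([-0.05645358,  0.07329988,  0.00889126]), 'opening': 0.0005934821804704195}
```

View pics/w1.png

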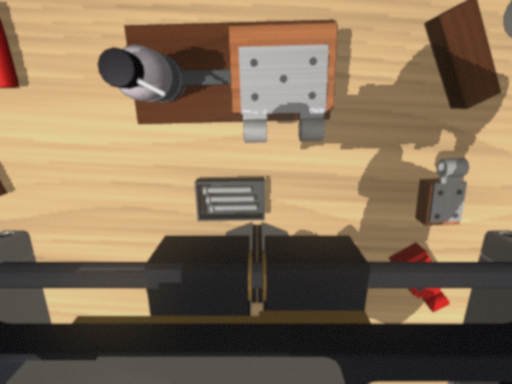

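```bash
python3 - <<'E'
from h import *
import pickle
o=pickle.load(open('o1.pkl','rb'));im=cv2.imread('pics/w1.png')
def c(x,y,w,h,W,H):return cv2.resize(im[y:y+h,x:x+w],(W,H),interpolation=cv2.INTER_CUBIC)
cv2.imwrite('pics/c2.png',np.hstack([c(90,30,80,80,400,400),c(230,60,110,110,400,400)]))
cv2.imwrite('pics/c2b.png',c(405,150,75,85,525,595))
K,M=w2c('wrist',o)
g=im.max(2)
m=(g[35:100,90:150]<45).astype(np.uint8)
n,l,st,ce=cv2.connectedComponentsWithStats(m)
for i in range(1,n):
    if st[i,4]>80:
        p=(np.argwhere(l==i)[:,::-1]+[90,35]).astype(np.float32);e=cv2.fitEllipse(cv2.convexHull(p))
        print(st[i],ce[i]+[90,35],e)
for uv in [(117,68),(119,68)]: print(onz(uv,.158,K,M))
print('cap px radius',289/ .32*.016)
P=onz((117,68),.158,K,M);print(proj([P,P-[0,0,.024]],K,M))
hsv=cv2.cvtColor(im,cv2.COLOR_BGR2HSV)
for nme,(x,y,w,h) in {'jamb':(230,40,110,105),'leaf':(415,150,62,80)}.items():
    r=hsv[y:y+h,x:x+w];m=((r[...,1]<70)&(r[...,2]>80)).astype(np.uint8)
    n,l,st,ce=cv2.connectedComponentsWithStats(m)
    for i in range(1,n):
        if st[i,4]>80: print(nme,st[i][:4]+[x,y,0,0],st[i,4])
E
```

```text
[ 34  17  19  35 272] [134.75735294  70.09558824] ((125.24041748046875, 69.14576721191406), (31.963106155395508, 37.43339538574219), 133.01707458496094)
[0.56949357 0.0522823  0.158     ]
[0.56957511 0.05060699 0.158     ]
cap px radius 14.450000000000001
[[117.          68.        ]
 [129.06426311  70.95558324]]
jamb [239  44  90  99] 7347
leaf [429 158  40  65] 1873
```

View pics/c2.png

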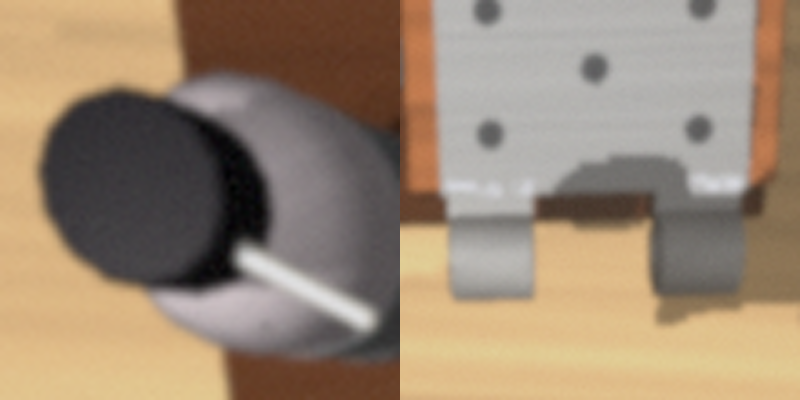

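View pics/c2b.png

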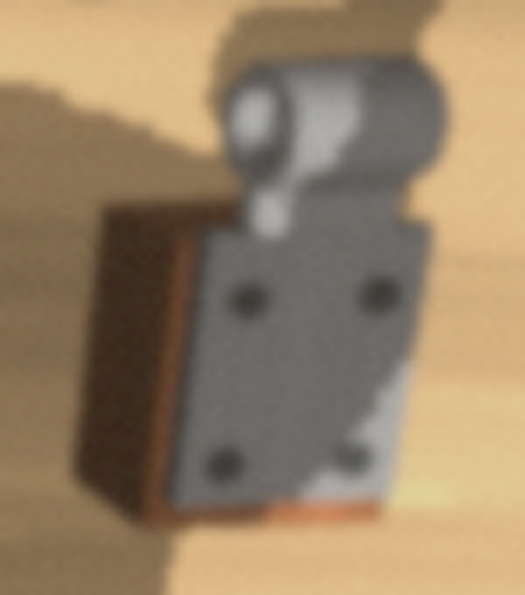

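```bash
python3 - <<'E'
from h import *
import pickle
o=pickle.load(open('o1.pkl','rb'));K,M=w2c('wrist',o)
J=lambda x,y:(230+(x-400+.5)/3.6364-.5,60+(y+.5)/3.6364-.5)
H=[onz(J(*p),.100,K,M)[:2] for p in [(487,10),(702,5),(490,134),(699,128),(595,68)]]
print('holes',np.round(H,4))
for a,b in ((0,1),(2,3)):
    d=H[a]-H[b];print('yaw',np.arctan2(-d[0],d[1]),np.linalg.norm(d))
for a,b in ((2,0),(3,1)):
    d=H[b]-H[a];print('yaw',np.arctan2(d[1],d[0]),np.linalg.norm(d))
# knuckle front tangents
def tang(uv,zc=.0975,r=.013):
    c,d=ray(uv,K,M)
    # axis approx along y; in xz-plane: point (xa,zc) at distance r, on +x side of ray
    n=np.array([d[2],-d[0]]);n/=np.linalg.norm(n)
    if n[0]<0:n=-n
    # n.(p-c)=r
    xa=c[0]+(r-n[1]*(zc-c[2]))/n[0]
    q=c+d*(zc-c[2])/d[2]; return xa,q[1]
for p in [(492,297),(697,292)]: print('axis',tang(J(*p)))
for p in [(448,240),(534,240),(652,240),(742,240)]: print('edge',onz(J(*p),.11,K,M))
cap=onz((116.4,67.4),.158,K,M);print('cap',cap)
for yaw in(.06,.08,.1):
    j=cap[:2]-R.from_euler('z',yaw).as_matrix()[:2,:2]@[.06,.145];print(yaw,j)
# leaf
L=lambda x,y:(405+(x+.5)/7-.5,150+(y+.5)/7-.5)
h=[onz(L(*p),.035,K,M)[:2] for p in [(248,300),(380,296),(225,464),(352,460)]]
print(np.round(h,4),np.mean(h,0))
for a,b in ((0,1),(2,3)):
    d=h[a]-h[b];print('yaw',np.arctan2(-d[0],d[1]),np.linalg.norm(d))
for a,b in ((2,0),(3,1)):
    d=h[b]-h[a];print('yaw',np.arctan2(d[1],d[0]),np.linalg.norm(d))
for p in [(205,225),(433,230),(390,515),(168,503)]:print('leafcorner',onz(L(*p),.035,K,M))
for p in [(243,65),(410,60),(300,185),(440,170)]:print('kn',onz(L(*p),.0325,K,M))
E
```

```text
holes [[ 0.5864 -0.061 ]
 [ 0.5906 -0.1211]
 [ 0.5534 -0.0634]
 [ 0.558  -0.1236]
 [ 0.5727 -0.0924]]
yaw 0.07006522110082973 0.060197945877505286
yaw 0.07592541914127995 0.060413619424499736
yaw 0.07172769397629437 0.03308016611559763
yaw 0.07830405960748481 0.03272719738366296
axis (np.float64(0.5193699213265118), np.float64(-0.0661657021942036))
axis (np.float64(0.5238878900879878), np.float64(-0.12839763403310203))
edge [ 0.52357841 -0.05272115  0.11      ]
edge [ 0.52478301 -0.07749121  0.11      ]
edge [ 0.5264359  -0.11147945  0.11      ]
edge [ 0.52769663 -0.13740379  0.11      ]
cap [0.56993771 0.05274202 0.158     ]
0.06 [ 0.51874046 -0.0955949 ]
0.08 [ 0.52171724 -0.09658911]
0.1 [ 0.5247133  -0.09752359]
[[ 0.44   -0.3272]
 [ 0.4421 -0.3532]
 [ 0.405  -0.3306]
 [ 0.4072 -0.3563]] [ 0.42357029 -0.34182505]
yaw 0.08045867874156912 0.026132581268059157
yaw 0.0825406727642002 0.02577196515618677
yaw 0.09865848302636472 0.0351200258125917
yaw 0.08840106603619781 0.03506165834638682
leafcorner [ 0.45489273 -0.31510941  0.035     ]
leafcorner [ 0.45606275 -0.36022235  0.035     ]
leafcorner [ 0.39552654 -0.36712091  0.035     ]
leafcorner [ 0.39595359 -0.32089748  0.035     ]
kn [ 0.48641955 -0.31681713  0.0325    ]
kn [ 0.48895707 -0.34886242  0.0325    ]
kn [ 0.46328221 -0.33357682  0.0325    ]
kn [ 0.46762314 -0.36034177  0.0325    ]
```

Emit:
{"method": "apply_moves", "body": {
  "increments": [
    {"grip":0.0,"linear":[100,121,-80],"turn":[0,0,0]},
    {"grip":0.0,"linear":[100,121,-80],"turn":[0,0,0]},
    {"grip":0.0,"linear":[100,121,-80],"turn":[0,0,0]},
    {"grip":0.0,"linear":[100,121,-80],"turn":[0,0,0]},
    {"grip":0.0,"linear":[100,121,-80],"turn":[0,0,0]},
    {"grip":0.0,"linear":[100,121,-80],"turn":[0,0,0]},
    {"grip":0.0,"linear":[100,121,-80],"turn":[0,0,0]},
    {"grip":0.0,"linear":[100,121,-80],"turn":[0,0,0]}
  ]
}}

```text
time: 2.3
tool_pos: [0.57, 0.0514, 0.1825]
tool_rot: [-3.14, -0.0, -1.523]
contact_force: [-0.4, -0.7, -0.8]
opening: 0.0006
```

```bash
python3 - <<'E'
from h import *
o=observe();print(o)
im=read_camera('top');cv2.imwrite('pics/t2.png',cv2.resize(im[110:220,190:310,::-1],(600,550)))
im=read_camera('side');cv2.imwrite('pics/s2.png',cv2.resize(im[150:270,160:300,::-1],(700,600)))
o=observe();print(o['time'],o['tool_pos'])
E
```

```text
{'time': 2.3, 'qpos': array([-4.37513845e-02,  4.64208263e-01,  1.45988758e+00, -2.90386843e-04,
        1.21604864e+00,  1.47893521e+00]), 'qvel': array([ 0.00846441,  0.00116869, -0.00240681,  0.00016646, -0.00209172,
        0.0025204 ]), 'joint_efforts': array([ 9.67198145e-02, -4.84331131e+01, -2.38169986e+01,  4.29039379e-02,
       -8.16149614e-02, -6.20365041e-03]), 'tool_pos': array([0.56995466, 0.05143425, 0.18248356]), 'tool_rot': array([-3.14017559e+00, -4.04145810e-04, -1.52258622e+00]), 'contact_force': array([-0.40130895, -0.66398987, -0.80602629]), 'torque': array([0.02901461, 0.02548512, 0.01647719]), 'opening': 0.0005541412819319907}
2.4 [0.5700161  0.05186617 0.18233986]
```

View pics/s2.png

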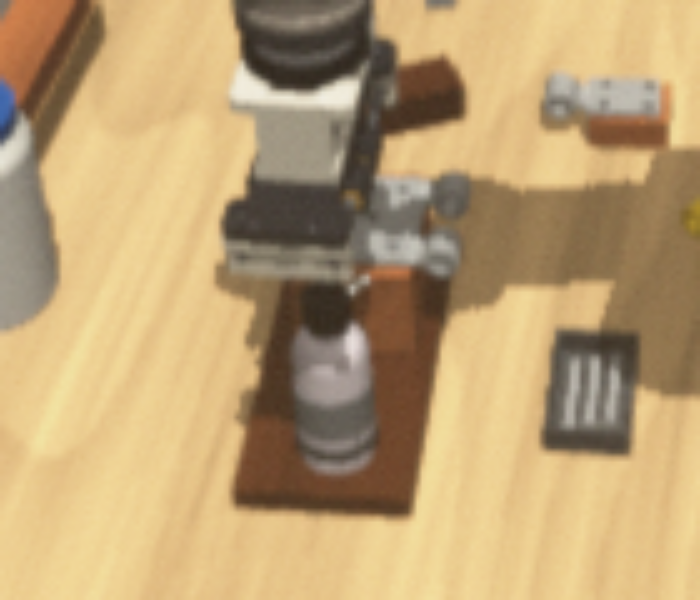

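The side view shows the closed fingers standing over the black cap, at about (325, 300) in the crop. The next move presses it.

Emit:
{"method": "apply_moves", "body": {
  "increments": [
    {"grip":0.0,"linear":[1,1,-22],"turn":[0,0,0]},
    {"grip":0.0,"linear":[1,1,-26],"turn":[0,0,0]},
    {"grip":0.0,"linear":[1,1,-30],"turn":[0,0,0]},
    {"grip":0.0,"linear":[1,1,-32],"turn":[0,0,0]},
    {"grip":0.0,"linear":[1,1,-32],"turn":[0,0,0]},
    {"grip":0.0,"linear":[1,1,-32],"turn":[0,0,0]}
  ]
}}

```text
time: 3.0
tool_pos: [0.5707, 0.0535, 0.1503]
tool_rot: [3.141, -0.001, -1.521]
contact_force: [-3.6, -2.2, 6.0]
opening: -0.0
```

Emit:
{"method": "apply_moves", "body": {
  "increments": [
    {"grip":0.0,"linear":[0,0,-1],"turn":[0,0,0]},
    {"grip":0.0,"linear":[0,0,-2],"turn":[0,0,0]},
    {"grip":0.0,"linear":[0,0,-2],"turn":[0,0,0]}
  ]
}}

```text
time: 3.3
tool_pos: [0.5708, 0.0535, 0.1501]
tool_rot: [-3.141, -0.001, -1.52]
contact_force: [-7.3, -2.8, 15.4]
opening: 0.0003
```

```bash
python3 - <<'E'
from h import *
im=read_camera('side');cv2.imwrite('pics/s3.png',cv2.resize(im[150:270,160:300,::-1],(700,600)))
o=observe();print(o['time'],o['tool_pos'],o['contact_force'])
E
```

```text
3.35 [0.57083609 0.05352154 0.15006047] [-8.80078427 -1.64955117 15.66653036]
```

View pics/s3.png

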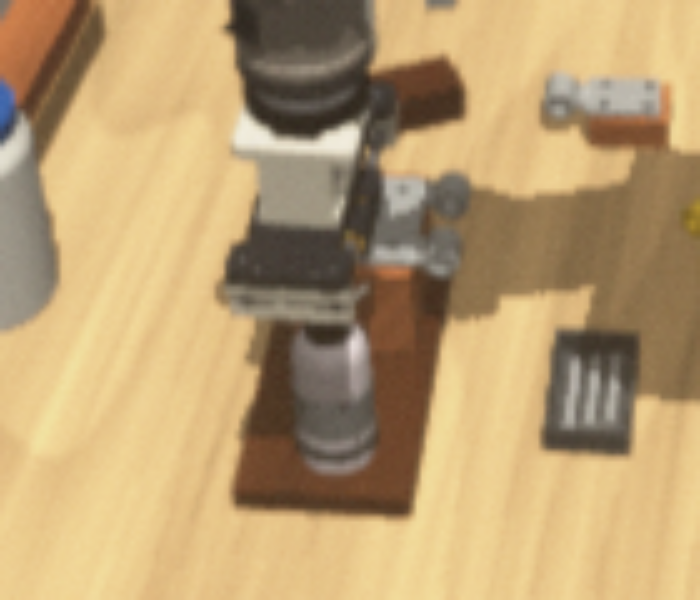

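The cap is bottomed: z stops at 0.150 (8 mm of travel) while the force rises to about 15 N. I'll release it and go on to view the leaf.

Emit:
{"method": "apply_moves", "body": {
  "increments": [
    {"grip":0.0,"linear":[0,0,40],"turn":[0,0,0]},
    {"grip":0.0,"linear":[0,0,80],"turn":[0,0,0]},
    {"grip":0.0,"linear":[0,0,80],"turn":[0,0,0]},
    {"grip":0.5,"linear":[-180,-394,80],"turn":[0,0,0.33]},
    {"grip":1.0,"linear":[-180,-394,80],"turn":[0,0,0.33]},
    {"grip":1.0,"linear":[-180,-394,80],"turn":[0,0,0.33]},
    {"grip":1.0,"linear":[-180,-394,80],"turn":[0,0,0.33]},
    {"grip":1.0,"linear":[-180,-394,80],"turn":[0,0,0.33]},
    {"grip":1.0,"linear":[-180,-394,80],"turn":[0,0,0.33]},
    {"grip":1.0,"linear":[-180,-394,80],"turn":[0,0,0.33]}
  ]
}}

```text
time: 4.35
tool_pos: [0.4246, -0.2661, 0.2275]
tool_rot: [-3.141, -0.0, -1.486]
contact_force: [1.0, 0.0, -0.3]
opening: 0.0518
```

Emit:
{"method": "apply_moves", "body": {
  "increments": [
    {"grip":1.0,"linear":[-70,-156,-60],"turn":[0,0,0]},
    {"grip":1.0,"linear":[0,0,-60],"turn":[0,0,0]},
    {"grip":1.0,"linear":[0,0,-60],"turn":[0,0,0]},
    {"grip":1.0,"linear":[0,0,-60],"turn":[0,0,0]},
    {"grip":1.0,"linear":[0,0,-60],"turn":[0,0,0]},
    {"grip":1.0,"linear":[0,0,-60],"turn":[0,0,0]},
    {"grip":1.0,"linear":[0,0,-60],"turn":[0,0,0]}
  ]
}}

```text
time: 5.05
tool_pos: [0.4265, -0.2646, 0.1686]
tool_rot: [-3.14, -0.002, -1.484]
contact_force: [-0.7, 0.3, -0.2]
opening: 0.092
```

```bash
python3 - <<'E'
from h import *
import pickle
o=observe();im=read_camera('wrist');pickle.dump(o,open('o2.pkl','wb'))
cv2.imwrite('pics/w2.png',im[:,:,::-1]);print(o['time'],o['tool_pos'],o['tool_rot'],o['opening'])
im=read_camera('side');cv2.imwrite('pics/s4.png',cv2.resize(im[150:270,160:300,::-1],(700,600)))
E
```

```text
5.05 [ 0.42652239 -0.26455104  0.16860264] [-3.14001790e+00 -2.05694199e-03 -1.48425933e+00] 0.09196986486508552
```

View pics/w2.png

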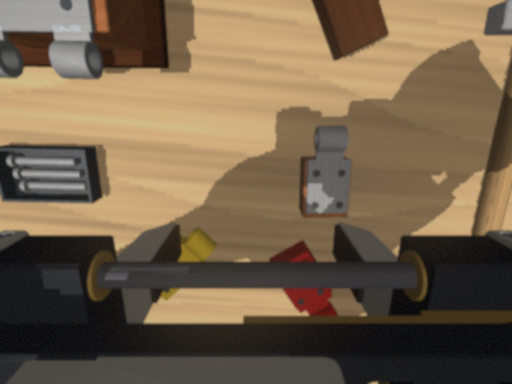

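View pics/s4.png

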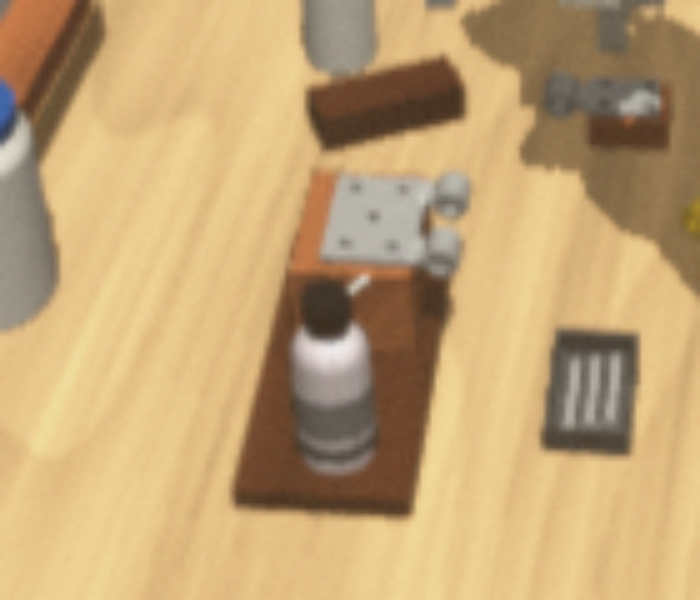

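```bash
python3 - <<'E'
from h import *
import pickle
o=pickle.load(open('o2.pkl','rb'));K,M=w2c('wrist',o);im=cv2.imread('pics/w2.png')
cv2.imwrite('pics/c3.png',cv2.resize(im[115:225,290:365],(525,770),interpolation=cv2.INTER_CUBIC)[:600+170])
hsv=cv2.cvtColor(im,cv2.COLOR_BGR2HSV)
for nm,m in {'red':((hsv[...,0]<5)|(hsv[...,0]>174))&(hsv[...,1]>180)&(hsv[...,2]>60),'yel':(abs(hsv[...,0].astype(int)-28)<6)&(hsv[...,1]>170)}.items():
    n,l,st,c=cv2.connectedComponentsWithStats(m.astype(np.uint8))
    for i in range(1,n):
        if st[i,4]>200:
            p=np.argwhere(l==i)[:,::-1]; W=np.array([onz(q,.03,K,M)[:2] for q in p]);print(nm,st[i],W.min(0).round(3),W.max(0).round(3), p[p[:,1].argmin()],p[p[:,0].argmax()])
E
```

```text
red [282 245  32  16 227] [ 0.334 -0.339] [ 0.354 -0.303] [300 245] [313 259]
red [285 289  51  26 831] [ 0.262 -0.377] [ 0.299 -0.311] [285 289] [335 314]
yel [178 230  37  32 713] [ 0.322 -0.224] [ 0.363 -0.183] [196 230] [214 244]
```

View pics/c3.png

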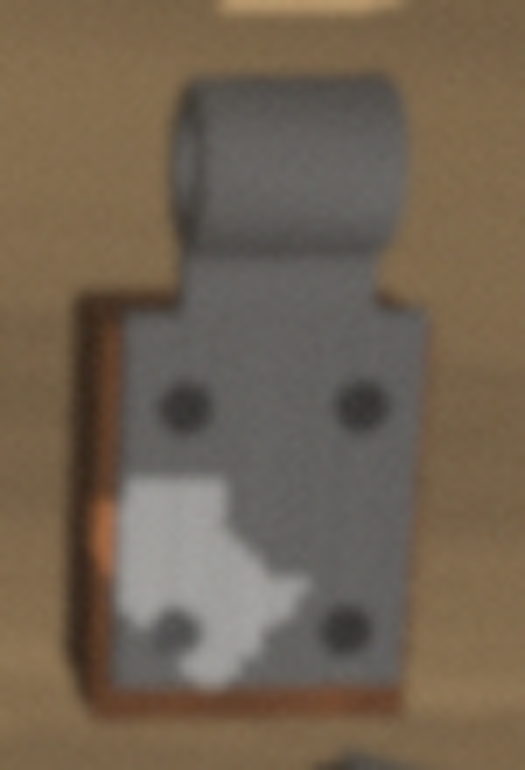

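```bash
python3 - <<'E'
from h import *
import pickle
o=pickle.load(open('o2.pkl','rb'));K,M=w2c('wrist',o)
L=lambda x,y:(290+(x+.5)/7-.5,115+(y+.5)/7-.5)
h=np.array([onz(L(*p),.035,K,M)[:2] for p in [(186,407),(362,407),(178,630),(345,630)]])
print(h.round(4),h.mean(0))
for a,b in ((0,1),(2,3)):
    d=h[a]-h[b];print('yaw',np.arctan2(-d[0],d[1]),np.linalg.norm(d))
for a,b in ((2,0),(3,1)):
    d=h[b]-h[a];print('yaw',np.arctan2(d[1],d[0]),np.linalg.norm(d))
c=np.array([onz(L(*p),.035,K,M)[:2] for p in [(125,308),(428,315),(405,688),(112,688)]]);print(c.round(4),c.mean(0))
# knuckle: top/bottom tangents at crop y 75 and 255 around mid column; axis halfway in angle
ang=[]
for y in (75,255):
    cc,d=ray(L(295,y),K,M);ang.append(np.arctan2(d[0],-d[2]))
a=np.mean(ang);print('axis x at z',cc[0]+np.tan(a)*(cc[2]-.0325), 'r', np.sin(np.ptp(ang)/2)*(cc[2]-.0325)/np.cos(a))
for p in [(205,165),(405,165),(180,165),(215,90),(398,90)]: print('end',onz(L(*p),.0455 if p[0] in(215,398) else .0455,K,M)[:2])
E
```

```text
[[ 0.4405 -0.3266]
 [ 0.4427 -0.3526]
 [ 0.4056 -0.3305]
 [ 0.4078 -0.356 ]] [ 0.42416641 -0.34142151]
yaw 0.08505464519767823 0.02611089864921858
yaw 0.08481881630104152 0.025608237020451043
yaw 0.10969870144488647 0.03506483891091294
yaw 0.09536197203485369 0.03506209315553514
[[ 0.4545 -0.3156]
 [ 0.4572 -0.3599]
 [ 0.3992 -0.3668]
 [ 0.3954 -0.3216]] [ 0.42654769 -0.34099409]
axis x at z 0.47672583887436404 r 0.01268738216529055
end [ 0.47698108 -0.32184768]
end [ 0.47933518 -0.34938066]
end [ 0.47668688 -0.3184068 ]
end [ 0.4871604  -0.32171646]
end [ 0.48929365 -0.34664556]
```

Emit:
{"method": "apply_moves", "body": {
  "increments": [
    {"grip":1.0,"linear":[1,-48,-10],"turn":[0,0,0]},
    {"grip":1.0,"linear":[1,-76,-50],"turn":[0,0,0]},
    {"grip":1.0,"linear":[1,-76,-90],"turn":[0,0,0]},
    {"grip":1.0,"linear":[1,-76,-110],"turn":[0,0,0]},
    {"grip":1.0,"linear":[1,-76,-110],"turn":[0,0,0]},
    {"grip":1.0,"linear":[1,-76,-110],"turn":[0,0,0]}
  ]
}}

```text
time: 5.75
tool_pos: [0.427, -0.3408, 0.0581]
tool_rot: [-3.141, -0.001, -1.486]
contact_force: [-0.3, -0.6, -0.4]
opening: 0.092
```

```bash
python3 - <<'E'
from h import *
o=observe();print(o['time'],o['tool_pos'],o['tool_rot'],o['contact_force'])
im=read_camera('wrist');cv2.imwrite('pics/w3.png',im[:,:,::-1])
K,M=w2c('wrist',o)
print(proj([[.4767,-.3355,.0455],[.422,-.3408,.035]],K,M))
E
```

```text
5.75 [ 0.42701274 -0.34077662  0.05809322] [-3.14125443e+00 -5.63239663e-04 -1.48573106e+00] [-0.34916236 -0.6301753  -0.38756442]
[[253.07288032 151.94389985]
 [254.54251138 229.24698322]]
```

View pics/w3.png

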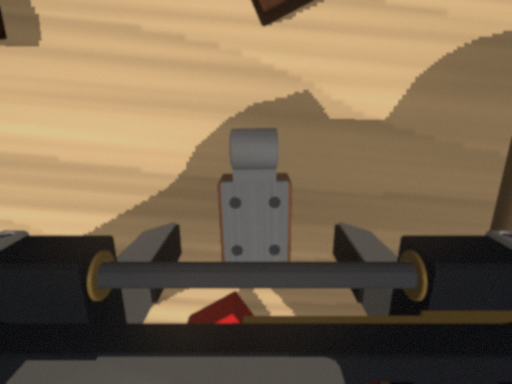

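The leaf sits centred and square between the fingers (knuckle at 254,150). Next I lower the gripper and close it.

Emit:
{"method": "apply_moves", "body": {
  "increments": [
    {"grip":1.0,"linear":[0,0,-25],"turn":[0,0,0]},
    {"grip":1.0,"linear":[0,0,-45],"turn":[0,0,0]},
    {"grip":1.0,"linear":[0,0,-53],"turn":[0,0,0]},
    {"grip":1.0,"linear":[0,0,-53],"turn":[0,0,0]},
    {"grip":0.6,"linear":[0,0,-53],"turn":[0,0,0]},
    {"grip":0.45,"linear":[0,0,-53],"turn":[0,0,0]},
    {"grip":0.3,"linear":[0,0,-53],"turn":[0,0,0]},
    {"grip":0.3,"linear":[0,0,-53],"turn":[0,0,0]},
    {"grip":0.3,"linear":[0,0,-53],"turn":[0,0,0]}
  ],
  "grip_force": 40
}}

```text
time: 6.7
tool_pos: [0.4267, -0.3406, 0.0047]
tool_rot: [-3.141, -0.0, -1.486]
contact_force: [0.2, 0.3, -0.2]
opening: 0.0563
```

Emit:
{"method": "apply_moves", "body": {
  "increments": [
    {"grip":0.3,"linear":[0,0,0],"turn":[0,0,0]},
    {"grip":0.3,"linear":[0,0,0],"turn":[0,0,0]},
    {"grip":0.3,"linear":[0,0,0],"turn":[0,0,0]}
  ]
}}

```text
time: 7.0
tool_pos: [0.4266, -0.3404, 0.0046]
tool_rot: [-3.142, -0.0, -1.486]
contact_force: [0.1, 1.2, 2.7]
opening: 0.0496
```

Emit:
{"method": "apply_moves", "body": {
  "increments": [
    {"grip":0.3,"linear":[0,0,15],"turn":[0,0,0]},
    {"grip":0.3,"linear":[0,0,35],"turn":[0,0,0]},
    {"grip":0.3,"linear":[0,0,65],"turn":[0,0,0]},
    {"grip":0.3,"linear":[0,35,65],"turn":[0,0,-0.1]},
    {"grip":0.3,"linear":[0,75,65],"turn":[0,0,-0.1]},
    {"grip":0.3,"linear":[0,120,65],"turn":[0,0,-0.1]},
    {"grip":0.3,"linear":[0,160,65],"turn":[0,0,-0.1]},
    {"grip":0.3,"linear":[0,200,65],"turn":[0,0,-0.1]},
    {"grip":0.3,"linear":[0,225,65],"turn":[0,0,-0.1]},
    {"grip":0.3,"linear":[0,238,65],"turn":[0,0,-0.1]}
  ]
}}

```text
time: 8.0
tool_pos: [0.426, -0.1005, 0.0692]
tool_rot: [3.141, 0.0, -1.494]
contact_force: [-0.7, -1.0, -2.1]
opening: 0.0497
```

Emit:
{"method": "apply_moves", "body": {
  "increments": [
    {"grip":0.3,"linear":[0,0,0],"turn":[0,0,0]},
    {"grip":0.3,"linear":[0,0,0],"turn":[0,0,0]},
    {"grip":0.3,"linear":[0,0,0],"turn":[0,0,0]}
  ]
}}

```text
time: 8.3
tool_pos: [0.427, -0.1037, 0.0694]
tool_rot: [-3.141, -0.001, -1.498]
contact_force: [0.1, -0.4, -2.9]
opening: 0.0498
```

```bash
python3 - <<'E'
from h import *
import pickle
o=observe();im=read_camera('wrist');pickle.dump(o,open('o4.pkl','wb'))
cv2.imwrite('pics/w4.png',im[:,:,::-1]);print(o['time'],o['tool_pos'],o['tool_rot'],o['contact_force'],o['torque'],o['opening'])
cv2.imwrite('pics/w4c.png',cv2.resize(im[20:240,150:380,::-1],(690,660-60)))
im=read_camera('side');cv2.imwrite('pics/s5.png',im[:,:,::-1]);cv2.imwrite('pics/s5c.png',cv2.resize(im[150:270,190:330,::-1],(700,600)))
E
```

```text
8.3 [ 0.42696127 -0.10371868  0.06940536] [-3.14118099e+00 -5.49678016e-04 -1.49774697e+00] [ 0.0521986  -0.41299829 -2.85342089] [ 0.01821063  0.02879298 -0.00310684] 0.04983886343859082
```

View pics/w4c.png

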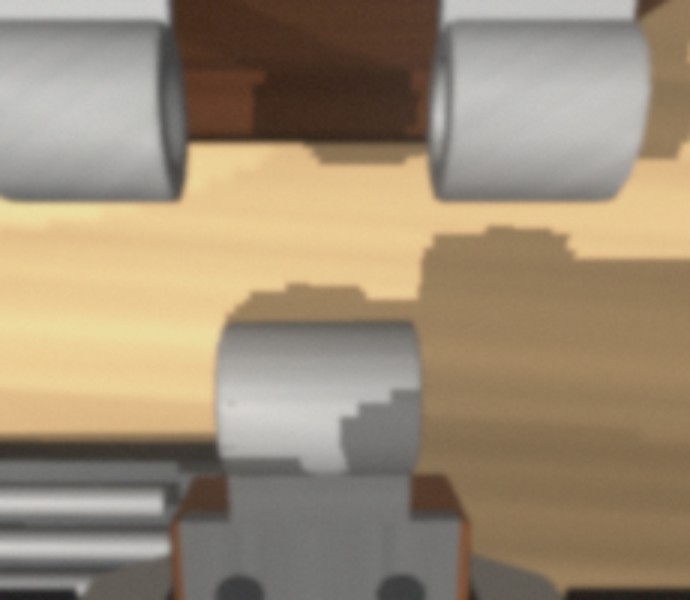

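View pics/s5c.png

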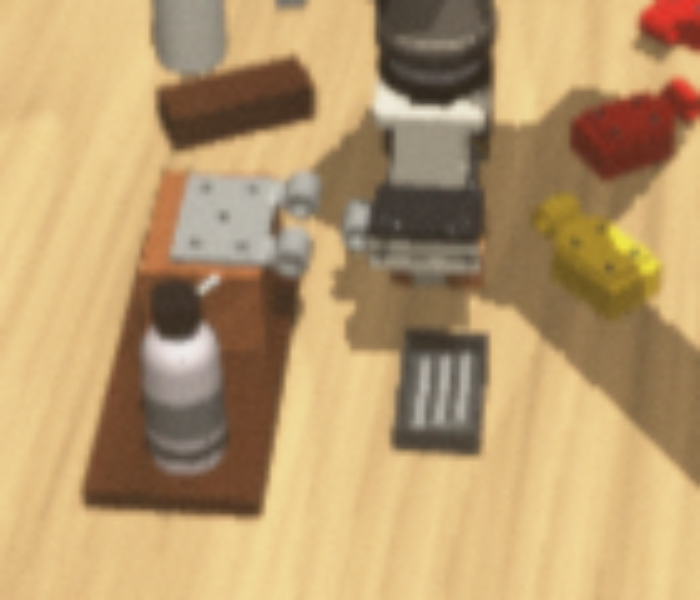

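```bash
cat >> h.py <<'E'
def tang_axis(uvf,uvb,z,K,M,yaw):
    """axis point from front and back tangent pixels at known z; plane normal to knuckle axis"""
    ax=np.array([np.cos(yaw),np.sin(yaw),0]);a=[]
    for uv in (uvf,uvb):
        c,d=ray(uv,K,M);a.append(np.arctan2(d@ax,-d[2]))
    m=np.mean(a);return np.tan(m)*(c[2]-z), np.sin(abs(a[0]-a[1])/2)*(c[2]-z)/np.cos(m), c, a
E
python3 - <<'E'
from h import *
import pickle
o=pickle.load(open('o4.pkl','rb'));K,M=w2c('wrist',o)
C=lambda x,y:(150+(x+.5)/3-.5,20+(y+.5)/2.7273-.5)
yaw=o['tool_rot'][2]+np.pi/2;f=np.array([np.cos(yaw),np.sin(yaw)]);s=np.array([-np.sin(yaw),np.cos(yaw)])
print('yaw',yaw)
t=o['tool_pos'][:2]
def rep(n,P):print(n,'fwd %.1f left %.1f mm'%(((P[:2]-t)@f)*1e3,((P[:2]-t)@s)*1e3))
for n,b,fr in (('jambL',(100,20),(100,200)),('jambR',(540,20),(540,200)),('leaf',(319,322),(319,474))):
    q,r,c,a=tang_axis(C(*fr),C(*b),.0975,K,M,yaw)
    # single front/back tangent with r=13
    h=c[2]-.0975; fr1=h*np.tan(a[0])+.013/np.cos(a[0]); bk=h*np.tan(a[1])-.013/np.cos(a[1])
    cf=(c[:2]-t)@f
    print(n,'fwd both',(cf+q)*1e3,'r',r*1e3,'front',(cf+fr1)*1e3,'back',(cf+bk)*1e3)
for n,p,z in (('gapL',(182,195),.0975),('gapR',(437,195),.0975),('gapLtop',(160,60),.1095),('gapRtop',(452,60),.1095),('jRout',(650,85),.1095),('leafL',(218,390),.1095),('leafR',(421,390),.1095)):
    rep(n,onz(C(*p),z,K,M))
d=onz(C(540,200),.0975,K,M)-onz(C(60,200),.0975,K,M);print('jamb yaw rough',np.arctan2(d[0],-d[1]))
E
```

```text
yaw 0.07304935366543397
jambL fwd both 94.56474597810244 r 12.487107197704322 front 95.07787769768099 back 94.03919286712534
jambR fwd both 94.50661021615365 r 12.49231997970321 front 95.01451931527943 back 93.98644410317824
leaf fwd both 50.19133791645534 r 12.74469356951703 front 50.458996870232475 back 49.934351713764315
gapL fwd 82.8 left 18.7 mm
gapR fwd 82.8 left -17.7 mm
gapLtop fwd 99.8 left 18.8 mm
gapRtop fwd 99.8 left -17.4 mm
jRout fwd 96.6 left -42.3 mm
leafL fwd 54.1 left 13.2 mm
leafR fwd 54.1 left -15.0 mm
jamb yaw rough 0.07204603362152856
```

Emit:
{"method": "apply_moves", "body": {
  "increments": [
    {"grip":0.3,"linear":[3,2,0],"turn":[0,0,0]},
    {"grip":0.3,"linear":[8,2,0],"turn":[0,0,0]},
    {"grip":0.3,"linear":[14,2.5,0],"turn":[0,0,0]},
    {"grip":0.3,"linear":[15,2.6,0],"turn":[0,0,0]},
    {"grip":0.3,"linear":[15,2.6,0],"turn":[0,0,0]},
    {"grip":0.3,"linear":[15,2.6,0],"turn":[0,0,0]}
  ]
}}

```text
time: 9.0
tool_pos: [0.4415, -0.0998, 0.0693]
tool_rot: [3.141, 0.0, -1.496]
contact_force: [0.2, 0.7, -1.9]
opening: 0.0499
```

```bash
python3 - <<'E'
from h import *
import pickle
o=observe();im=read_camera('wrist');pickle.dump(o,open('o5.pkl','wb'))
print(o['time'],o['tool_pos'],o['tool_rot'],o['contact_force'],o['opening'])
cv2.imwrite('pics/w5c.png',cv2.resize(im[30:230,150:380,::-1],(690,600)))
im=read_camera('side');cv2.imwrite('pics/s6.png',im[:,:,::-1]);cv2.imwrite('pics/s6c.png',cv2.resize(im[165:225,220:300,::-1],(800,600),interpolation=cv2.INTER_CUBIC))
E
```

```text
9.0 [ 0.44146964 -0.09976439  0.0693376 ] [ 3.14120056e+00  7.59698038e-05 -1.49629882e+00] [ 0.15003613  0.68952053 -1.93662601] 0.04985267899364777
```

View pics/w5c.png

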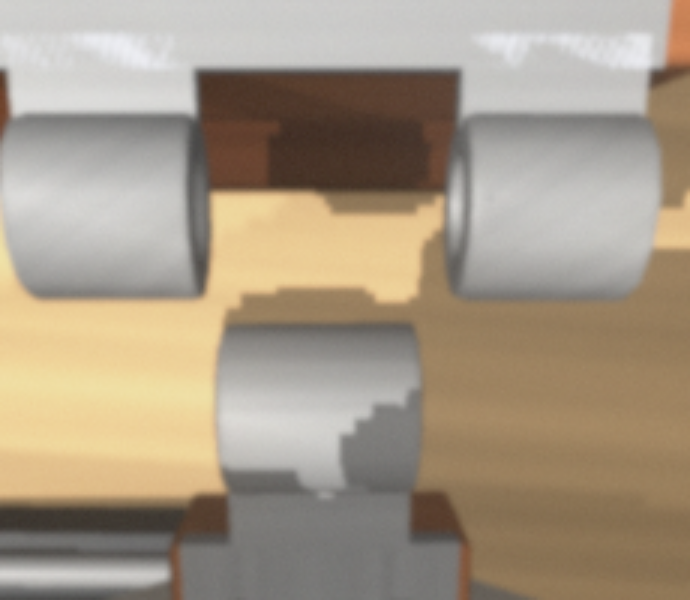

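View pics/s6c.png

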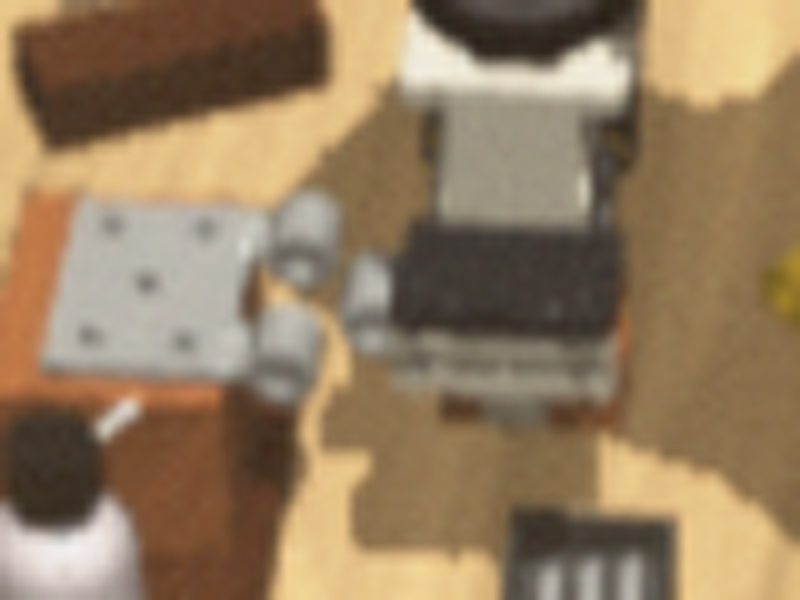

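```bash
python3 - <<'E'
from h import *
import pickle
o=pickle.load(open('o5.pkl','rb'));K,M=w2c('wrist',o)
C=lambda x,y:(150+(x+.5)/3-.5,30+(y+.5)/3-.5)
yaw=o['tool_rot'][2]+np.pi/2;f=np.array([np.cos(yaw),np.sin(yaw)]);s=np.array([-np.sin(yaw),np.cos(yaw)])
print('yaw',yaw)
t=o['tool_pos'][:2]
def rep(n,P):print(n,'fwd %.1f left %.1f mm'%(((P[:2]-t)@f)*1e3,((P[:2]-t)@s)*1e3))
for n,b,fr in (('jambL',(100,115),(100,298)),('jambR',(560,115),(560,299)),('leaf',(319,324),(319,493))):
    q,r,c,a=tang_axis(C(*fr),C(*b),.0975,K,M,yaw)
    h=c[2]-.0975; fr1=h*np.tan(a[0])+.013/np.cos(a[0]); bk=h*np.tan(a[1])-.013/np.cos(a[1])
    cf=(c[:2]-t)@f
    print(n,'fwd both',(cf+q)*1e3,'r',r*1e3,'front',(cf+fr1)*1e3,'back',(cf+bk)*1e3)
for n,p,z in (('gapL',(205,290),.0975),('gapR',(453,290),.0975),('gapLtop',(190,170),.1095),('gapRtop',(468,170),.1095),('jLout',(3,170),.1095),('jRout',(660,170),.1095),('leafL',(218,400),.1095),('leafR',(421,400),.1095)):
    rep(n,onz(C(*p),z,K,M))
# side view: leaf bore vs jamb bores heights
K2,M2=w2c('side')
J=np.array([.5218,-.0955]);jf=np.array([np.cos(.075),np.sin(.075)]);js=np.array([-jf[1],jf[0]])
# visible (left, +y) end faces
for nm,c2 in (('jambL outer',J+js*.043),('jambR outer',J-js*.018),('leaf end',t+f*.0503-s*.0009+s*.0145)):
    p=proj([[*c2,.0975]],K2,M2)[0];print(nm,p,'crop',(p-[220,165])*10)
E
```

```text
yaw 0.07449750216116824
jambL fwd both 79.46943751033497 r 12.48872078080096 front 79.98260673149022 back 78.95531176705168
jambR fwd both 79.3304461728407 r 12.56158372684473 front 79.77054512121533 back 78.88961235191161
leaf fwd both 50.13100820378899 r 12.873824571018986 front 50.26339696388529 back 50.0039948783374
gapL fwd 68.1 left 16.0 mm
gapR fwd 68.0 left -20.6 mm
gapLtop fwd 84.2 left 15.8 mm
gapRtop fwd 84.1 left -20.1 mm
jLout fwd 84.2 left 39.9 mm
jRout fwd 84.1 left -44.9 mm
leafL fwd 54.0 left 13.2 mm
leafR fwd 54.0 left -15.0 mm
jambL outer [247.28080337 202.37158763] crop [272.80803372 373.7158763 ]
jambR outer [249.2698222  190.86349123] crop [292.69822201 258.63491233]
leaf end [256.83601443 197.53143534] crop [368.36014425 325.31435338]
```

Emit:
{"method": "apply_moves", "body": {
  "increments": [
    {"grip":0.3,"linear":[0,-1.4,0],"turn":[0,0,0]},
    {"grip":0.3,"linear":[5,-1,0],"turn":[0,0,0]},
    {"grip":0.3,"linear":[10,-0.6,0],"turn":[0,0,0]},
    {"grip":0.3,"linear":[15,-0.3,0],"turn":[0,0,0]},
    {"grip":0.3,"linear":[20,0.1,0],"turn":[0,0,0]},
    {"grip":0.3,"linear":[25,0.5,0],"turn":[0,0,0]},
    {"grip":0.3,"linear":[29,0.8,0],"turn":[0,0,0]},
    {"grip":0.3,"linear":[29,0.8,0],"turn":[0,0,0]},
    {"grip":0.3,"linear":[29,0.8,0],"turn":[0,0,0]},
    {"grip":0.3,"linear":[29,0.8,0],"turn":[0,0,0]}
  ]
}}

```text
time: 10.1
tool_pos: [0.4704, -0.099, 0.0694]
tool_rot: [3.141, 0.0, -1.496]
contact_force: [-0.3, -0.3, -2.3]
opening: 0.0498
```

```bash
python3 - <<'E'
from h import *
import pickle
o=observe();im=read_camera('wrist');pickle.dump(o,open('o6.pkl','wb'))
print(o['time'],o['tool_pos'],o['tool_rot'],o['contact_force'],o['torque'],o['opening'])
cv2.imwrite('pics/w6c.png',cv2.resize(im[30:230,150:380,::-1],(690,600)))
im=read_camera('side');cv2.imwrite('pics/s7.png',im[:,:,::-1]);cv2.imwrite('pics/s7c.png',cv2.resize(im[165:225,220:300,::-1],(800,600),interpolation=cv2.INTER_CUBIC))
o=observe();print(o['tool_pos'],o['contact_force'])
E
```

```text
10.1 [ 0.47035103 -0.09902351  0.06937538] [ 3.14121088e+00  5.92740454e-05 -1.49649251e+00] [-0.32272119 -0.33634662 -2.26616597] [-0.00096523  0.03662149 -0.00598002] 0.04983980577589089
[ 0.47042197 -0.0990631   0.06944421] [ 0.11953991  0.4817895  -2.31937478]
```

View pics/w6c.png

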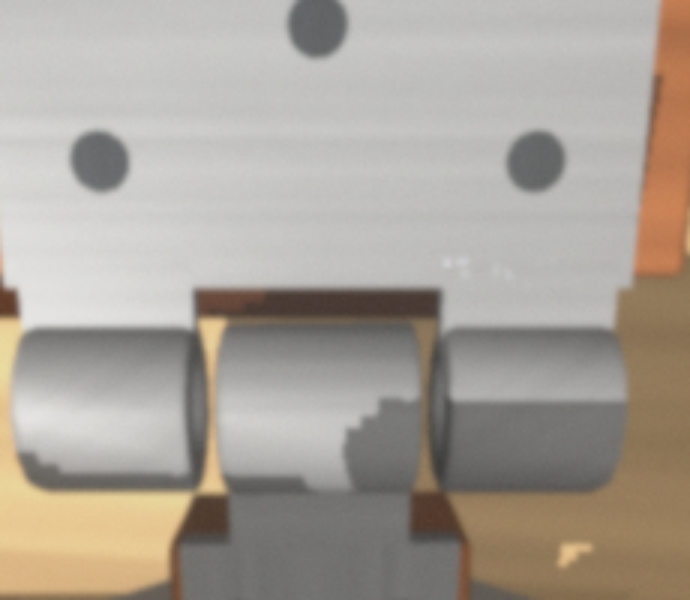

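View pics/s7c.png

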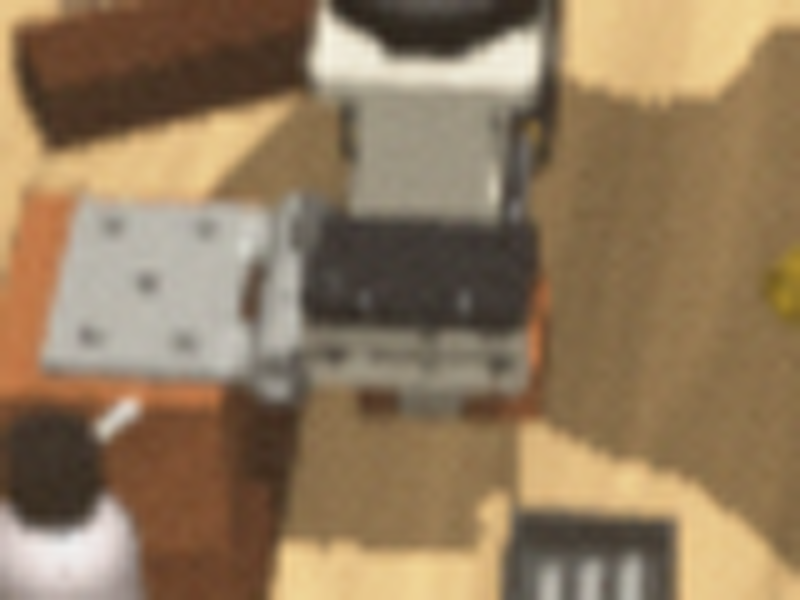

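Emit:
{"method": "apply_moves", "body": {
  "increments": [
    {"grip":0.3,"linear":[0,0,0],"turn":[0,0,0]},
    {"grip":0.3,"linear":[0,0,0],"turn":[0,0,0]},
    {"grip":0.3,"linear":[0,0,0],"turn":[0,0,0]},
    {"grip":0.3,"linear":[0,0,0],"turn":[0,0,0]},
    {"grip":0.3,"linear":[0,0,0],"turn":[0,0,0]}
  ]
}}

```text
time: 10.7
tool_pos: [0.4706, -0.0991, 0.0694]
tool_rot: [3.142, -0.0, -1.496]
contact_force: [-0.9, -0.6, -0.9]
opening: 0.0496
```

```bash
python3 - <<'E'
from h import *
o=observe();print(o['time'],o['tool_pos'],o['tool_rot'],o['contact_force'],o['opening'],abs(o['qvel']).max())
im=read_camera('top');cv2.imwrite('pics/t9.png',im[:,:,::-1])
a=cv2.imread('pics/side0.png');b=cv2.imread('pics/s7.png')
K,M=w2c('side')
c=[cv2.resize(i[195:255,205:250],(375,500),interpolation=cv2.INTER_CUBIC) for i in (a,b)]
cv2.imwrite('pics/cap.png',np.hstack(c))
E
```

```text
10.7 [ 0.47060331 -0.09908513  0.06942389] [ 3.14157794e+00 -1.00537670e-04 -1.49649767e+00] [-0.85126839 -0.57358157 -0.93947796] 0.04958475867780131 0.0016069391144767436
```

View pics/cap.png

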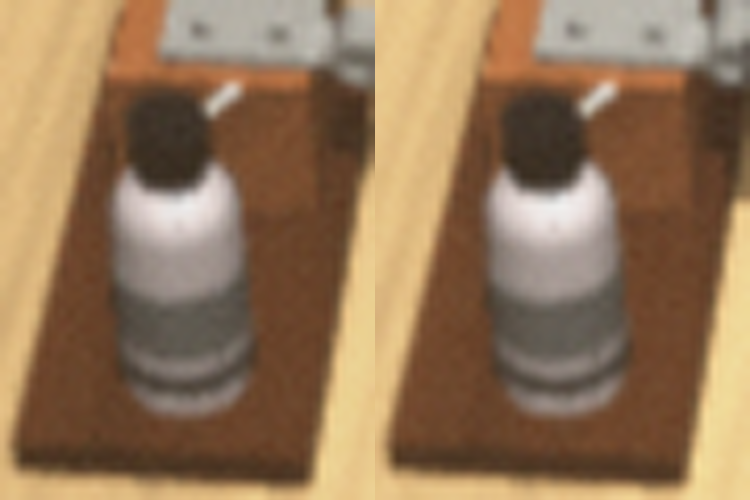

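View pics/t9.png

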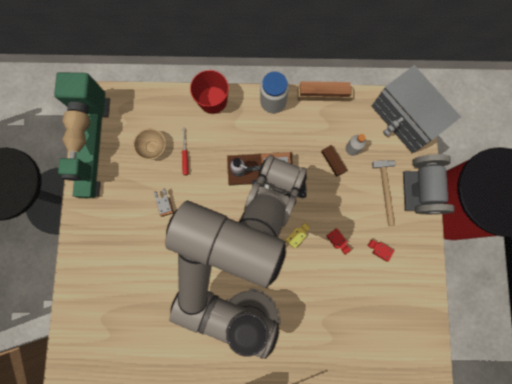

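Emit:
{"method": "apply_moves", "body": {
  "increments": [
    {"grip":0.3,"linear":[0,0,0],"turn":[0,0,0]},
    {"grip":0.3,"linear":[0,0,0],"turn":[0,0,0]}
  ]
}}

```text
time: 10.95
tool_pos: [0.4706, -0.0991, 0.0694]
tool_rot: [3.142, -0.0, -1.496]
contact_force: [-0.1, -0.3, -1.9]
opening: 0.05
```

Emit:
{"method": "apply_moves", "body": {
  "increments": [
    {"grip":0.3,"linear":[0,0,0],"turn":[0,0,0]}
  ]
}}

```text
time: 11.05
tool_pos: [0.4706, -0.0991, 0.0694]
tool_rot: [3.142, -0.0, -1.497]
contact_force: [0.1, -0.8, -1.6]
opening: 0.0498
```

Emit:
{"method": "apply_moves", "body": {
  "increments": [
    {"grip":0.3,"linear":[0,0,0],"turn":[0,0,0]}
  ]
}}

```text
time: 11.15
tool_pos: [0.4706, -0.0991, 0.0694]
tool_rot: [3.142, -0.0, -1.496]
contact_force: [-0.2, 0.6, -2.6]
opening: 0.0494
```

The force is the piece's own weight plus noise, so it hangs free. Handing in.

```bash
python3 -c "
from cell import *
print(hand_in())"
```

```text
the job is handed in; nothing more can be done
None
```

I handed the job in at about 11.2 s of the 54 s allowed. The cap had been pressed and released, and the single-knuckle leaf was held in the jamb gap; `hand_in()` gives no verdict.

- **Oil cap:** I pressed it with closed fingers until it bottomed, at z = 0.150 with the force rising to about 15 N. The later side view shows it up again, the same as at the start.
- **Leaf position:** The last wrist picture puts its knuckle within about 0.5 mm of the gap's centre along and across the hinge. From apparent sizes its height agrees to within about 1.5 mm. The yaw agrees to within about 0.005 rad.
- **Hold:** The arm is still, with the jaws at 49–50 mm on the 50 mm block and the grip set to 40 N. The force reading is about the piece's own weight, with up to about 1 N of scatter and no sign of contact with the jamb.
- **Bystanders:** In the last top view they look unmoved.

Two checks first disagreed. The knuckles' apparent heights differed by about 5% in the wrist view, which the jamb's strap hiding part of its knuckle explains. One vertical force reading was about 1 N low, but repeat readings came back near the piece's weight.

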